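Sort two printed housings and hold the fixture's click lever at its third click

TASK

Put the printed housing with the round tag on top into the nest of the clamp fixture and the one with the long bar tag into the separate reject nest, both standing upright on the nest floor, and let go of them, leaving the mug, the glue bottle and the tape roll alone. Then take the upright handle of the fixture's sprung ratchet lever and swing it exactly three clicks, never over a fourth, so that its finger lies over the housing. Finish while still holding the handle there, without letting go, because the lever springs back if released.

Things in the scene. Friction and masses are not known exactly. Their poses are not given: they have to be found in the camera images.
- disc_housing_center (a point): centre of the housing with the ROUND tag (half-way up): a loose green plastic block, 32 mm (its x) by 60 mm (its y) by 40 mm tall, 60 to 130 g, upright on the table at the start, with a white disc 25 mm across and 4 mm thick on top. Symmetric under a half turn.
- bar_housing_center (a point): centre of the housing with the BAR tag (half-way up): same green block, 32 mm (x) by 60 mm (y) by 40 mm tall, 60 to 130 g, with a white bar 48 mm (along y) by 7 mm, 4 mm thick, on top.
- clamp_nest (a point): centre of the floor of the clamp fixture's nest, 6 mm above the table: an open grey pocket 40 mm (its x) by 68 mm (its y) inside, walls 6 mm thick, 8 mm high above the floor. A housing fits with 4 mm to spare each side, its length along y, either way round. The fixture is a metal plate fixed to the table (124 mm in x by 250 in y) with the same axes.
- reject_nest (a point): centre of the floor of the reject nest, 6 mm above the table: a separate grey tray fixed to the table with the same pocket (40 mm x by 68 mm y, walls 8 mm high above the floor).
- pivot (a point): point on the lever's upright pivot axis, 62 mm above the table, 110 mm from the clamp nest along the fixture's -y (axes = the fixture's). The flat steel lever lies 56 to 68 mm above the table: one arm carries the handle, the opposite arm (118 mm, 20 wide) is the finger that swings over the nest, 8 mm clear of the tag. A grey block on the plate holds the pawl.
- handle: black round upright grip at the end of the lever, 18 mm in diameter, 45 mm tall, from 67 to 112 mm above the table, free to spin on its own pin, 110 mm from the pivot; this origin is the centre of its underside.
- handle_center (a point): centre of the handle grip, half-way up (89.5 mm above the table), 110 mm from the pivot. The return spring pulls back with 6 to 7.5 N here; a click is felt as a rise of about 2 N before the tooth and then a drop of 4 to 5 N, to below the spring's force, just after it. The pawl does not hold the lever: let go, it returns to 0.
- lever (a joint): turn of the lever in rad, 0 at its rest stop (start), growing anticlockwise seen from above; stop at 1.6. At 0 the handle points -2.77 rad from the fixture's x (towards the robot); at 1.2 along the fixture's -y, with the finger over the nest. Teeth pass the pawl at 0.45, 0.75, 1.05, 1.35: each pass is one click (33 mm of handle travel). Best resting place after the third: 1.2.
- mug: bystander: white mug, 80 mm across, 95 mm tall; origin under its centre.
- glue: bystander: white glue bottle, 32 mm across, 100 mm tall; origin under its centre.
- tape: bystander: roll of clear tape lying flat, 90 mm across, 25 mm tall; origin under its centre.
Things that resemble listed ones, but are neither listed nor needed, are in the scene too. Leave any grey or yellow look-alike of the part that bears bar_housing_center alone. Several things look just like the part that bears reject_nest: the one meant starts farthest to the robot's right.

How it is judged:
On the way, in this order (a step that is already met when the one before it is completed fails the run):
1. both housings stand in their nests, let go, the lever still at rest (x of disc_housing_center in the frame of clamp_nest between -0.007 and 0.007 m and y of disc_housing_center in the frame of clamp_nest between -0.007 and 0.007 m and z of disc_housing_center in the frame of clamp_nest between 0.016 and 0.024 m and angle between each of disc_housing_center, bar_housing_center's own z axis and vertical below 0.12 rad and angle between the y axis of disc_housing_center and the y axis of clamp_nest, either way round below 0.3 rad and x of bar_housing_center in the frame of reject_nest between -0.007 and 0.007 m and y of bar_housing_center in the frame of reject_nest between -0.007 and 0.007 m and z of bar_housing_center in the frame of reject_nest between 0.016 and 0.024 m and angle between the y axis of bar_housing_center and the y axis of reject_nest, either way round below 0.3 rad and distance between each of disc_housing_center, bar_housing_center and the grasp point above 0.06 m and value of joint lever below 0.3 rad), for 0.2 s.
2. first click (value of joint lever above 0.46 rad and contact force between the fingers and handle above 0.5 N).
3. the lever is held at the third click by its handle (value of joint lever between 1.07 and 1.32 rad and contact force between the fingers and handle above 1 N and velocity of joint lever between -0.15 and 0.15 rad/s), for 0.3 s.
At the end, for the whole second after the job is handed in: Round-tag housing in the clamp nest, bar-tag housing in the reject nest (within 7 mm of centre, on the floor, upright within 0.12 rad, lengthwise within 0.3 rad); fingers hold the handle with over 1 N, lever at rest past the third click, short of the fourth (1.07 to 1.32 rad) (x of disc_housing_center in the frame of clamp_nest between -0.007 and 0.007 m and y of disc_housing_center in the frame of clamp_nest between -0.007 and 0.007 m and z of disc_housing_center in the frame of clamp_nest between 0.016 and 0.024 m and angle between each of disc_housing_center, bar_housing_center's own z axis and vertical below 0.12 rad and angle between the y axis of disc_housing_center and the y axis of clamp_nest, either way round below 0.3 rad and x of bar_housing_center in the frame of reject_nest between -0.007 and 0.007 m and y of bar_housing_center in the frame of reject_nest between -0.007 and 0.007 m and z of bar_housing_center in the frame of reject_nest between 0.016 and 0.024 m and angle between the y axis of bar_housing_center and the y axis of reject_nest, either way round below 0.3 rad and value of joint lever between 1.07 and 1.32 rad and contact force between the fingers and handle above 1 N and velocity of joint lever between -0.1 and 0.1 rad/s); the arm keeps its last pose, push and grip.
It fails at once if the lever goes over the fourth click (value of joint lever above 1.37 rad).
It fails at once if the mug is disturbed (distance of mug from where it was at the start of the episode above 0.03 m or angle between mug's own z axis and vertical above 0.5 rad).
It fails at once if the glue is disturbed (distance of glue from where it was at the start of the episode above 0.03 m or angle between glue's own z axis and vertical above 0.5 rad).
It fails at once if the tape is disturbed (distance of tape from where it was at the start of the episode above 0.03 m or angle between tape's own z axis and vertical above 0.5 rad).
It also fails if it takes over 72 s, if anything falls off the work surface, if the arm or the gripper's body presses on something with over 40 N, if the wrist force passes 120 N, or if a joint passes its speed limit or range.

ROBOT

A 6-joint arm with a two-finger parallel gripper is mounted at the origin on the work surface. World frame = base frame: x ahead of the robot, y to its left, z up, the work surface at z = 0. Lengths are in m, angles in rad, forces in N, time in s.
With the tool pointing down it reaches from about 0.35 to 0.85 m from the base axis. Payload 8.1 kg.
Tool frame: the origin (TCP) lies where the fingers leave the gripper's body, on its centre line; the fingertips stand 84 mm ahead of it and the grasp point (between the pads) lies 65 mm ahead of it; z points along the fingers, y is the line along which they close (so a half turn about z gives the same grasp; the last joint's range is limited). The gripper opens to 93 mm and grips with 3 to 60 N. Pads are 15 mm wide; open, the fingers measure 128 mm over their backs; the gripper's body (75 mm by 188 mm) begins 65 mm behind the grasp point.
Start: joints at [-1.35, 0.13, 1.488, -0, 1.523, -0.085], TCP at [0.181, -0.572, 0.303] pointing down, gripper open.
Joint ranges: [-2.96, 2.96], [-0.89, 2.26], [0.02, 2.5], [-1.34, 4.48], [0, 2.73], [-2.66, 2.66]. Speed limits (rad/s): [2.39, 2.39, 2.79, 3.14, 3.14, 3.14].

INTERFACE

Orientations are given as a rotation vector (axis times angle).
In Python, from plant import robot gives the robot as it stands.
- The arm moves only by the shell command python3 -m jog 'ROWS' [FORCE]. ROWS is text: rows parted by semicolons, each of 5 numbers parted by spaces: the opening, from 0 (shut) to 1 (fully open), then the shift along the tool's x, y, z in m, then the turn about the tool's z in degrees. A call has 1 to 10 rows; each row shifts and turns the commanded pose from where the row before left it, along the tool's axes as they then stand; what a row does not reach is not made up. A row lasts 1/12 s, in which the tool goes at most 41.7 mm and 7.16 degrees, less where a joint would pass 70% of its speed; a pose out of reach is approached as far as the arm can. A call with a gripper value outside its range is refused whole. The fingers move at their own pace and stop on an object; FORCE is the grip in N (left out, the last holds). Time passes only in rows, so rows that do not move let the fingers close. It gives the time, the measured TCP pose, the force, the opening and the grip force at its end, in the units of the state.
- robot.read_state(): the state, without advancing time (a new reading comes with each control period).
- robot.read_camera(name): name is "side" or "top"; returns a dict with "color" (384x512x3 uint8, red, green, blue), "intrinsics" (3x3 intrinsics, pixels), "pose" (4x4, takes a point from camera to world coordinates). Camera axes: x right, y down, z forward; pixel columns grow to the right and rows downward; lengths in m; the calibration is good to about 2 mm. A picture is of the moment at which its call begins. There is no depth.
- robot.close_job(): hands the job in; it is judged then, once.
The state is a dict: "t": time; "q": joint angles; "dq": joint speeds; "joint_torque": joint torques, N m; "tool_pos": TCP position; "orientation": TCP orientation; "force": force on the tool from outside, world axes, zero at the start; "wrist_torque": the same for the moment, N m; "opening": finger opening in m; "gripper_force": force on a finger pad.
Only numpy, scipy, OpenCV 4.12 (cv2) and the standard library are available. Lean on these libraries where they do the work, as an engineer would, in place of code of your own. Each camera call takes 0.05 s, during which the arm holds its last target. There are 200 camera calls.

## Working session

There is one attempt and no reset: what is moved stays moved. The work goes in short steps, Python scripts to look and compute and a shell command to move; the robot and the scene stay as the last step left them, time stands still between calls to the robot, and variables do not carry over. Pictures are saved under pics/ and viewed, at most 10 in all, crops included, and the job is handed in when it is done.

```bash
ls; mkdir -p pics; python3 - <<'E'
from plant import robot
import cv2,numpy as np
print(robot.read_state())
for n in("top","side"):
    c=robot.read_camera(n);np.savez(f'{n}0.npz',**c);cv2.imwrite(f'pics/{n}0.png',c['color'][:,:,::-1]);print(c['intrinsics'],c['pose'])
E
```

```text
pics
{'t': 0.0, 'q': array([-1.35042459e+00,  1.31154107e-01,  1.48929044e+00,  2.14741263e-05,
        1.52298900e+00, -8.54281415e-02]), 'dq': array([-0.00163526,  0.00140408, -0.00156602, -0.00146496,  0.00134255,
       -0.0003436 ]), 'joint_torque': array([ 1.70281506e-03, -5.59839749e+01, -4.91755843e+01,  7.70665496e-02,
        3.60483024e-02, -1.83519123e-04]), 'tool_pos': array([ 0.18055312, -0.57175083,  0.30168539]), 'orientation': array([-3.10312499e+00, -4.78198298e-01,  1.61248783e-04]), 'force': array([-0.18991134, -0.27482608,  0.85510083]), 'wrist_torque': array([-0.00559459,  0.00452069,  0.05273759]), 'gripper_force': 0.0, 'opening': 0.09290978405466083}
[[488.87370037   0.         257.86048566]
 [  0.         488.87370037 190.87062034]
 [  0.           0.           1.        ]] [[-0.01812194 -0.98848548  0.15022668  0.34430958]
 [-0.9997918   0.01932474  0.00655047  0.03702657]
 [-0.00937814 -0.1500767  -0.98862988  1.5349028 ]
 [ 0.          0.          0.          1.        ]]
[[454.56571209   0.         256.0877321 ]
 [  0.         454.56571209 188.88159573]
 [  0.           0.           1.        ]] [[ 0.99660826 -0.05587097  0.06041869  0.45724879]
 [-0.08144792 -0.56479962  0.8211989  -1.08815792]
 [-0.01175672 -0.82333458 -0.56743454  0.85316451]
 [ 0.          0.          0.          1.        ]]
```

View pics/top0.png

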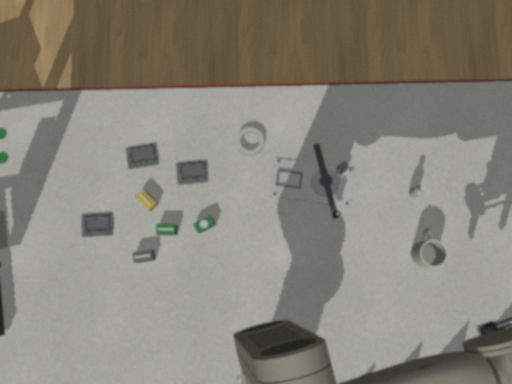

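View pics/side0.png

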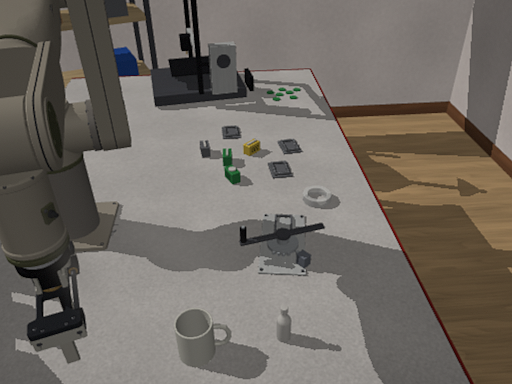

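The top picture shows the disc housing at (204,224), the bar housing at (167,229), and trays at (142,155), (192,171) and (97,223). The rightmost tray for the robot is (192,171). The clamp nest is at (289,178), the pivot at (326,182), the handle at (337,214), the tape at (251,138), the mug at (430,253) and the glue at (416,190). The side picture is consistent with this. Next I'll look at enlarged crops.

```bash
python3 - <<'E'
import cv2,numpy as np
t=np.load('top0.npz')['color'][:,:,::-1]; s=np.load('side0.npz')['color'][:,:,::-1]
a=cv2.resize(t[140:250,150:350],None,fx=4,fy=4,interpolation=cv2.INTER_CUBIC)
b=cv2.resize(s[120:280,190:340],None,fx=3.75,fy=3.75,interpolation=cv2.INTER_CUBIC)
cv2.imwrite('pics/tc.png',a);cv2.imwrite('pics/sc.png',b)
E
```

```text
(no output)
```

View pics/tc.png

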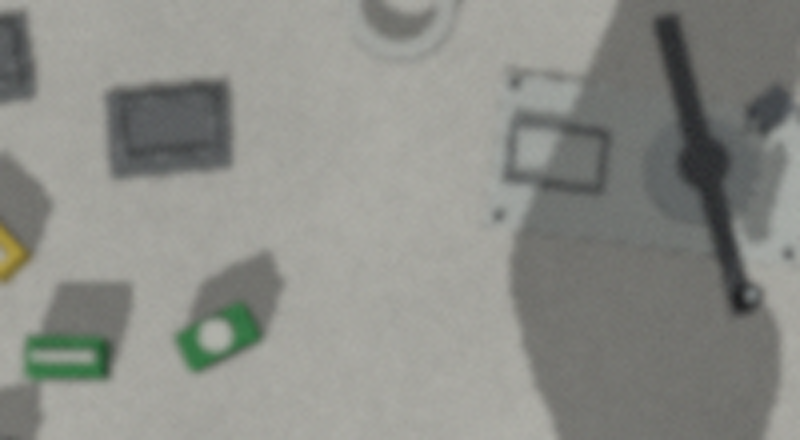

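View pics/sc.png

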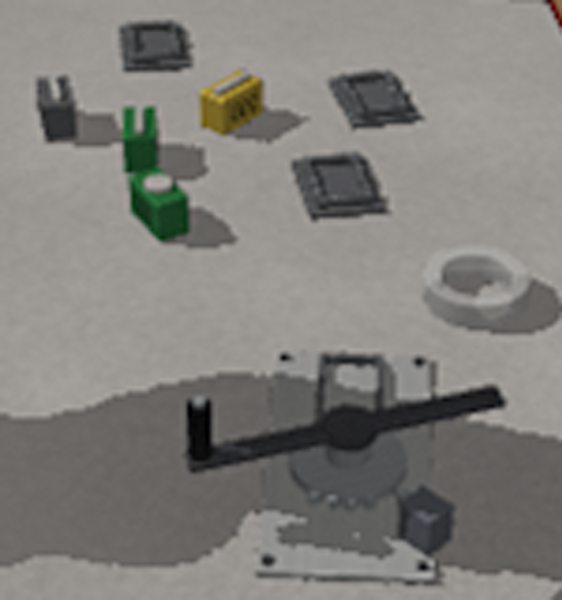

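The crops sharpen the corners I need: nest rim, screws, lever hub, handle and tray. Now I'll turn them into positions.

```bash
cat > h.py <<'E'
import cv2,numpy as np
def ray(cam,px,z):
    """pixels (n,2) -> world xy on plane z"""
    P=cam['pose'];px=np.atleast_2d(np.float64(px))
    d=np.c_[px,np.ones(len(px))]@np.linalg.inv(cam['intrinsics']).T@P[:3,:3].T
    return P[:2,3]+d[:,:2]*((z-P[2,3])/d[:,2])[:,None]
def tri(ct,pt,cs,ps):
    """closest point of two rays + gap"""
    A=[];o=[]
    for c,p in((ct,pt),(cs,ps)):
        d=c['pose'][:3,:3]@np.linalg.inv(c['intrinsics'])@np.r_[p,1];A.append(d/np.linalg.norm(d));o.append(c['pose'][:3,3])
    s=np.linalg.lstsq(np.c_[A[0],-A[1]],o[1]-o[0],rcond=None)[0]
    a,b=o[0]+s[0]*A[0],o[1]+s[1]*A[1];return (a+b)/2,np.linalg.norm(a-b)
def blobs(img,crop,f,amin=15):
    x0,y0,x1,y1=crop;m=np.zeros(img.shape[:2],np.uint8);m[y0:y1,x0:x1]=f(img[y0:y1,x0:x1].astype(int))*255
    cs,_=cv2.findContours(m,cv2.RETR_EXTERNAL,cv2.CHAIN_APPROX_NONE);return [c for c in cs if cv2.contourArea(c)>amin],m
def green(i): return (i[...,1]>i[...,0]*1.4)&(i[...,1]>i[...,2]*1.25)
def rect(cam,c,z):
    w=ray(cam,c[:,0,:],z);(cx,cy),(a,b),th=cv2.minAreaRect((w*1000).astype(np.float32))
    if a<b:a,b,th=b,a,th+90
    return cx,cy,a,b,(th+90)%180-90
E
python3 - <<'E'
from h import *
T=dict(np.load('top0.npz'));S=dict(np.load('side0.npz'))
np.set_printoptions(precision=4,suppress=True)
for nm,C,crop in(('top',T,(140,200,230,250)),('side',S,(215,140,250,190))):
    cs,_=blobs(C['color'],crop,green,8)
    for c in cs:
        print(nm,'green',cv2.boundingRect(c),rect(C,c,.04))
        f=np.zeros(C['color'].shape[:2],np.uint8);cv2.drawContours(f,[cv2.convexHull(c)],-1,255,-1)
        i=C['color'].astype(int);sat=i.max(2)-i.min(2)
        w=(f>0)&(sat<45)&(i.min(2)>110);w=cv2.erode(f,np.ones((3,3)))*w if nm=='top' else w
        ys,xs=np.nonzero(w);
        if len(xs):
            print('  tag px',len(xs),xs.mean(),ys.mean(),ray(C,[xs.mean(),ys.mean()],.044))
tc=lambda p:(np.array(p,float)+.5)/4-.5+[150,140]
sc=lambda p:(np.array(p,float)+.5)/3.75-.5+[190,120]
def show(n,w): print(n,w.mean(0),'edges',np.linalg.norm(w-np.roll(w,-1,0),axis=1))
w=ray(T,tc([(107,90),(229,79),(232,165),(113,178)]),.004);show('tray top',w);print(w)
w=ray(S,sc([(292,158),(373,153),(387,211),(312,219)]),.004);show('tray side',w)
dark=lambda i:(i.max(2)<125)&(i.max(2)-i.min(2)<25)
cs,_=blobs(T['color'],(170,150,215,190),dark);print('tray blob',[rect(T,c,.006) for c in cs])
w=ray(T,tc([(513,112),(610,130),(604,193),(503,181)]),.014);show('nest top',w);print(w)
w=ray(T,tc([(515,82),(498,215),(788,253)]),.006);print('holes',w)
w=ray(S,sc([(286,358),(419,362),(423,566),(267,561)]),.006);print('holes side',w)
print('pivot',ray(T,tc((703,160)),.070),ray(S,sc((350,428)),.07),tri(T,tc((703,160)),S,sc((350,428))))
print('handle top',ray(T,tc((749,294)),.112),ray(S,sc((200,400)),.112),tri(T,tc((749,294)),S,sc((200,400))))
E
```

```text
top green (157, 224, 20, 11) (459.5616760253906, 328.7817077636719, 58.31083679199219, 30.531875610351562, -89.26139175891876)
  tag px 43 165.30232558139534 228.95348837209303 [[0.4588 0.3317]]
top green (195, 222, 9, 10) (463.771240234375, 232.0089111328125, 30.227497100830078, 16.586933135986328, 35.1595344543457)
top green (206, 216, 9, 12) (480.90362548828125, 195.07296752929688, 33.00425720214844, 20.559579849243164, 12.331236839294434)
side green (223, 149, 17, 35) (467.38311767578125, 241.6214599609375, 227.20777893066406, 48.472267150878906, -85.8586196899414)
  tag px 55 230.16363636363636 162.8 [[0.4678 0.2486]]
tray top [0.6433 0.2556] edges [0.098  0.0699 0.0951 0.0717]
[[0.6751 0.3063]
 [0.6821 0.2086]
 [0.6122 0.2063]
 [0.6036 0.301 ]]
tray side [0.6433 0.2561] edges [0.0786 0.1031 0.07   0.1084]
tray blob [(643.011962890625, 255.63180541992188, 98.97323608398438, 73.23690795898438, -85.85888767242432)]
nest top [ 0.6143 -0.0519] edges [0.078  0.0507 0.08   0.056 ]
[[ 0.6487 -0.0177]
 [ 0.6326 -0.0939]
 [ 0.5823 -0.0876]
 [ 0.5934 -0.0084]]
holes [[ 0.6746 -0.0201]
 [ 0.5676 -0.0041]
 [ 0.533  -0.2314]]
holes side [[ 0.5656 -0.0046]
 [ 0.6715 -0.0201]
 [ 0.6369 -0.2471]
 [ 0.5297 -0.2322]]
pivot [[ 0.5974 -0.1589]] [[ 0.5945 -0.1709]] (array([ 0.5975, -0.1601,  0.061 ]), np.float64(0.00285666003983455))
handle top [[ 0.4903 -0.183 ]] [[ 0.4888 -0.181 ]] (array([ 0.4895, -0.1828,  0.1135]), np.float64(0.001388925069731119))
```

```bash
cat > go.py <<'E'
import sys,numpy as np
from plant import robot
from scipy.spatial.transform import Rotation as R
def go(x,y,z,phi):
    s=robot.read_state();M=R.from_rotvec(s['orientation']).as_matrix()
    p0=np.rad2deg(np.arctan2(M[1,0],M[0,0]));turn=(p0-phi+180)%360-180
    a=np.deg2rad(phi);X=np.array([np.cos(a),np.sin(a),0]);Y=np.array([np.sin(a),-np.cos(a),0])
    d=np.array([x,y,z])-s['tool_pos']
    print('t %.2f pos %s phi %.2f tilt %.3f | turn %.1f then shift mm x %.1f y %.1f z %.1f'%(s['t'],s['tool_pos'].round(4),p0,M[2,2],turn,*(1000*np.array([d@X,d@Y,-d[2]]))),'open %.4f F %s'%(s['opening'],s['force'].round(1)))
if __name__=='__main__': go(*map(float,sys.argv[1:]))
E
python3 - <<'E'
from h import *
T=dict(np.load('top0.npz'));S=dict(np.load('side0.npz'))
cs,m=blobs(T['color'],(190,212,220,238),green,5)
c=np.concatenate(cs);print(rect(T,c,.03))
tc=lambda p:(np.array(p,float)+.5)/4-.5+[150,140]
print('disc',ray(T,tc((214,336)),.044), 'side',ray(S,(np.array((158,182))+.5)/3.75-.5+[190,120],.044))
print('bar',ray(T,tc((62.5,356)),.044))
E
python3 go.py .47 .22 .25 122
```

```text
(474.51690673828125, 214.271484375, 57.60503005981445, 30.617721557617188, -63.58757781982422)
disc [[0.4728722  0.21603674]] side [[0.4719898 0.2132905]]
bar [[0.45976831 0.33184914]]
t 0.10 pos [ 0.1806 -0.5718  0.3018] phi 17.52 tilt -1.000 | turn -104.5 then shift mm x 518.1 y 665.0 z 51.8 open 0.0928 F [-0.3  0.2 -0.4]
```

```bash
python3 -m jog '1 0 0 0 -6.7;1 0 0 0 -6.7;1 0 0 0 -6.7;1 0 0 0 -6.7;1 0 0 0 -6.7;1 0 0 0 -6.7;1 0 0 0 -6.7;1 0 0 0 -6.7;1 0 0 0 -6.7;1 0 0 0 -6.7' && python3 -m jog '1 0 0 0 -6.7;1 0 0 0 -6.7;1 0 0 0 -6.7;1 0 0 0 -6.7;1 0 0 0 -6.7;1 0 0 0 0;1 0 0 0 0';python3 go.py .473 .215 .2 118
```

```text
t: 0.93
tool_pos: [0.1806, -0.5719, 0.3021]
orientation: [-2.318, -2.119, -0.001]
force: [-0.2, -0.2, -0.2]
opening: 0.0932
gripper_force: 0.0
t: 1.52
tool_pos: [0.1806, -0.572, 0.3023]
orientation: [-1.622, -2.69, -0.001]
force: [-0.5, 0.1, 0.2]
opening: 0.0929
gripper_force: 0.0
t 1.52 pos [ 0.1806 -0.572   0.3023] phi 117.81 tilt -1.000 | turn -0.2 then shift mm x 557.6 y 627.6 z 102.3 open 0.0929 F [-0.5  0.1  0.2]
```

```bash
python3 -m jog '1 .0115 .0366 0 0;1 .0115 .0366 0 0;1 .0115 .0366 0 0;1 .0115 .0366 0 0;1 .0115 .0366 0 0;1 .0115 .0366 0 0;1 .0115 .0366 0 0;1 .0115 .0366 0 0;1 .0115 .0366 0 0;1 .0115 .0366 0 0' && python3 -m jog '1 .0316 .0187 0 0;1 .0316 .0187 0 0;1 .0316 .0187 0 0;1 .0316 .0187 0 0;1 .0316 .0187 0 0;1 .0316 .0187 0 0;1 .0316 .0187 0 0;1 .0316 .0187 0 0;1 .0316 .0187 0 0;1 .0316 .0187 0 0' && python3 -m jog '1 .0316 .0187 0 0;1 .0316 .0187 0 0;1 .0316 .0187 0 0;1 .0316 .0187 0 0;1 0 0 0 0;1 0 0 0 0';python3 go.py .473 .215 .095 118
```

```text
t: 2.35
tool_pos: [0.4507, -0.2971, 0.3028]
orientation: [1.624, 2.689, -0.0]
force: [1.3, -0.2, -0.4]
opening: 0.0933
gripper_force: 0.0
t: 3.18
tool_pos: [0.466, 0.0699, 0.3029]
orientation: [1.624, 2.689, 0.0]
force: [0.5, -0.8, 0.4]
opening: 0.0928
gripper_force: 0.0
t: 3.68
tool_pos: [0.4725, 0.2166, 0.3024]
orientation: [-1.617, -2.693, 0.001]
force: [-0.1, -0.4, 0.2]
opening: 0.0931
gripper_force: 0.0
t 3.68 pos [0.4725 0.2166 0.3024] phi 118.02 tilt -1.000 | turn 0.0 then shift mm x -1.6 y -0.3 z 207.4 open 0.0931 F [-0.1 -0.4  0.2]
```

```bash
python3 -m jog '1 -.0016 0 .035 0;1 0 0 .035 0;1 0 0 .035 0;1 0 0 .035 0;1 0 0 .03 0;1 0 0 .02 0;1 0 0 .01 0;1 0 0 .007 0;1 0 0 0 0' 15 && python3 -m jog '0.2 0 0 0 0;0.2 0 0 0 0;0 0 0 0 0;0 0 0 0 0;0 0 0 0 0;0 0 0 0 0;0 0 0 0 0;0 0 0 0 0' 15;python3 go.py .473 .215 .2 118
```

```text
t: 4.43
tool_pos: [0.4735, 0.2126, 0.095]
orientation: [-1.62, -2.691, 0.002]
force: [-0.6, -0.2, 0.6]
opening: 0.0926
gripper_force: 0.0
t: 5.1
tool_pos: [0.4737, 0.2135, 0.0958]
orientation: [1.618, 2.693, 0.0]
force: [0.3, 0.6, 0.7]
opening: 0.0443
gripper_force: 0.0
t 5.10 pos [0.4737 0.2135 0.0958] phi 118.02 tilt -1.000 | turn 0.0 then shift mm x 1.7 y 0.1 z -104.2 open 0.0443 F [0.3 0.6 0.7]
```

```bash
python3 -m jog '0 0 0 0 0;0 0 0 0 0;0 0 0 0 0;0 0 0 0 0;0 0 0 0 0;0 0 0 0 0' 15 && python3 -m jog '0 0 0 -.02 0;0 0 0 -.03 0;0 0 0 -.03 0;0 0 0 -.03 0;0 0 0 0 0';python3 go.py .6143 -.0519 .205 81.3
python3 - <<'E'
from h import *
from plant import robot
for n in('side',):
    c=robot.read_camera(n);cv2.imwrite('pics/grip1.png',cv2.resize(c['color'][90:220,170:340,::-1],None,fx=4,fy=4,interpolation=cv2.INTER_CUBIC))
E
```

```text
t: 5.6
tool_pos: [0.4737, 0.2134, 0.0957]
orientation: [-1.617, -2.693, 0.0]
force: [-0.2, -0.2, 0.0]
opening: 0.0323
gripper_force: 14.8
t: 6.02
tool_pos: [0.4768, 0.2145, 0.2128]
orientation: [1.614, 2.688, 0.012]
force: [0.4, 0.2, -1.0]
opening: 0.032
gripper_force: 14.8
t 6.02 pos [0.4768 0.2145 0.2128] phi 118.02 tilt -1.000 | turn 36.7 then shift mm x -242.5 y 176.2 z 7.8 open 0.0320 F [ 0.4  0.2 -1. ]
```

View pics/grip1.png

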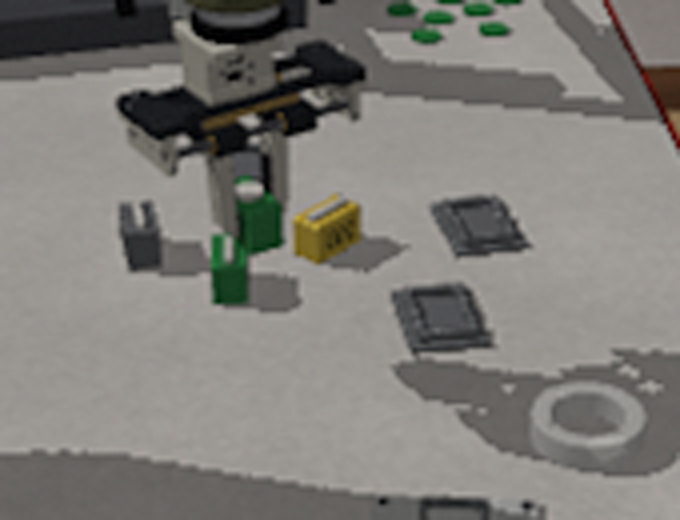

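The disc housing is held level between the fingers, with its tag at about (232,137) full-frame. I'll check where it sits along the pads.

```bash
python3 - <<'E'
from h import *
from plant import robot
s=robot.read_state();print(s['tool_pos'])
c=robot.read_camera('side')
z=s['tool_pos'][2]-.0957+.044
i=c['color'][130:145,222:242].astype(int);w=(i.max(2)-i.min(2)<40)&(i.min(2)>135)
cs=cv2.findContours((w*255).astype(np.uint8),cv2.RETR_EXTERNAL,cv2.CHAIN_APPROX_NONE)[0]
for k in cs: print(cv2.boundingRect(k),cv2.contourArea(k))
for p in((232.1,136.9),):
    w=ray(c,p,z)[0];d=w-s['tool_pos'][:2];a=np.deg2rad(118);print(w,'tool x %.4f y %.4f'%(d@[np.cos(a),np.sin(a)],d@[np.sin(a),-np.cos(a)]))
E
python3 -m jog '0 -.02 .0145 0 3.67;0 -.02 .0145 0 3.67;0 -.02 .0145 0 3.67;0 -.02 .0145 0 3.67;0 -.02 .0145 0 3.67;0 -.02 .0145 0 3.67;0 -.02 .0145 0 3.67;0 -.02 .0145 0 3.67;0 -.02 .0145 0 3.67;0 -.02 .0145 0 3.67';python3 go.py .6143 -.0519 .205 81.3
```

```text
[0.47600371 0.21418868 0.20994423]
(19, 14, 1, 1) 0.0
(0, 12, 1, 2) 0.0
(7, 6, 6, 3) 6.0
[0.47814969 0.22046723] tool x 0.0045 y 0.0048
t: 6.95
tool_pos: [0.6523, 0.0483, 0.2029]
orientation: [-2.384, -2.042, 0.004]
force: [-0.6, -0.0, -1.2]
opening: 0.0323
gripper_force: 14.8
t 6.95 pos [0.6523 0.0483 0.2029] phi 81.15 tilt -1.000 | turn -0.2 then shift mm x -104.7 y -22.4 z -2.1 open 0.0323 F [-0.6 -0.  -1.2]
```

```bash
python3 -m jog '0 -.035 -.0075 0 0;0 -.035 -.0075 0 0;0 -.0345 -.0075 0 0;0 0 0 .02 0;0 0 0 .025 0;0 0 0 .02 0;0 0 0 0 0;0 0 0 0 0;0 0 0 0 0';python3 go.py .6143 -.0519 .1017 81.3
python3 - <<'E'
from h import *
from plant import robot
ims=[]
for n,(x,y) in(('side',(215,175)),('top',(240,120))):
    c=robot.read_camera(n);np.savez(n+'1.npz',**c);ims.append(cv2.resize(c['color'][y:y+110,x:x+100,::-1],None,fx=4,fy=4,interpolation=cv2.INTER_CUBIC))
cv2.imwrite('pics/over.png',np.hstack(ims))
E
```

```text
t: 7.7
tool_pos: [0.6146, -0.0506, 0.1407]
orientation: [-2.383, -2.047, 0.001]
force: [0.8, 0.4, -0.3]
opening: 0.0324
gripper_force: 14.8
t 7.70 pos [ 0.6146 -0.0506  0.1407] phi 81.34 tilt -1.000 | turn 0.0 then shift mm x -1.4 y -0.1 z 39.0 open 0.0324 F [ 0.8  0.4 -0.3]
```

View pics/over.png

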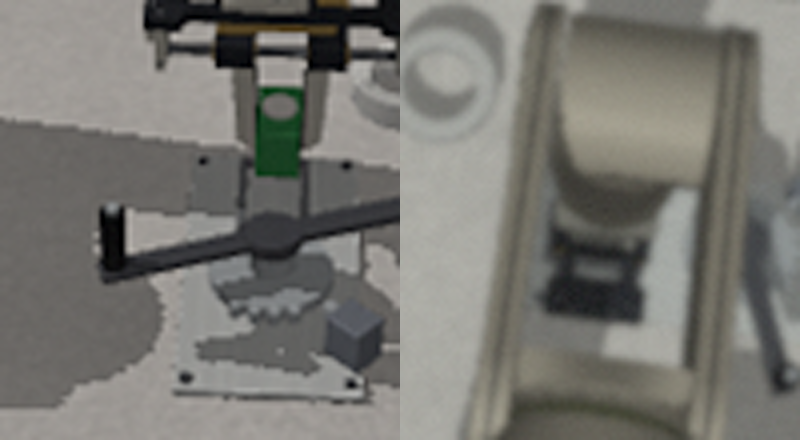

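The side half shows the held disc tag at (280,105) in the crop and the bottom of the near face at (278,175), centred over the nest opening.

```bash
python3 - <<'E'
from h import *
c=dict(np.load('side1.npz'));f=lambda p:(np.array(p,float)+.5)/4-.5+[215,175]
Y=np.array([.1514,.9885])
print('disc',ray(c,f((280,105)),.089),'near bottom+30',ray(c,f((277.5,175)),.045)+.03*Y,'near top+30',ray(c,f((279.5,121)),.085)+.03*Y)
# nest outer near corners / holes this view
print('holes',ray(c,f([(203,161),(346,165),(350,384),(185,377)]),.006))
print('handle',ray(c,f((112,209)),.112))
E
python3 go.py .6143 -.0519 .1017 81.3
```

```text
disc [[ 0.61465673 -0.05028597]] near bottom+30 [[ 0.61519914 -0.0449411 ]] near top+30 [[ 0.61711872 -0.03421561]]
holes [[ 0.56416574 -0.00330369]
 [ 0.67105616 -0.01860306]
 [ 0.63610137 -0.24725815]
 [ 0.52988142 -0.23088354]]
handle [[ 0.48782381 -0.1832337 ]]
t 7.80 pos [ 0.6156 -0.0507  0.1423] phi 81.34 tilt -1.000 | turn 0.0 then shift mm x -1.4 y -1.1 z 40.6 open 0.0324 F [ 0.2  1.  -1.5]
```

```bash
python3 -m jog '0 -.003 -.0005 .012 0;0 0 0 .012 0;0 0 0 .006 0;0 0 0 0 0;0 0 0 0 0';python3 go.py .6143 -.0519 .1017 81.3;python3 -m jog '0 0 0 .004 0;0 0 0 .003 0;0 0 0 .002 0;0 0 0 0 0;0 0 0 0 0';python3 go.py .6143 -.0519 .1017 81.3
```

```text
t: 8.22
tool_pos: [0.6129, -0.0535, 0.1095]
orientation: [-2.382, -2.046, 0.002]
force: [-0.3, -0.6, -0.4]
opening: 0.0324
gripper_force: 14.8
t 8.22 pos [ 0.6129 -0.0535  0.1095] phi 81.32 tilt -1.000 | turn 0.0 then shift mm x 1.8 y 1.1 z 7.8 open 0.0324 F [-0.3 -0.6 -0.4]
t: 8.63
tool_pos: [0.6138, -0.0536, 0.1018]
orientation: [2.383, 2.047, 0.0]
force: [-0.4, -0.5, -0.6]
opening: 0.0325
gripper_force: 14.8
t 8.63 pos [ 0.6138 -0.0536  0.1018] phi 81.32 tilt -1.000 | turn 0.0 then shift mm x 1.8 y 0.2 z 0.1 open 0.0325 F [-0.4 -0.5 -0.6]
```

```bash
python3 -m jog '0.7 0 0 0 0;0.7 0 0 0 0;0.7 0 0 0 0;0.7 0 0 0 0;0.7 0 0 -.005 0;0.8 0 0 -.03 0;1 0 0 -.04 0;1 0 0 -.04 0;1 0 0 -.02 0';python3 go.py .46 .3317 .235 90.7
```

```text
t: 9.38
tool_pos: [0.6154, -0.0539, 0.2431]
orientation: [2.379, 2.044, 0.007]
force: [0.5, -0.3, 1.0]
opening: 0.0875
gripper_force: 0.0
t 9.38 pos [ 0.6154 -0.0539  0.2431] phi 81.32 tilt -1.000 | turn -9.4 then shift mm x 387.4 y -150.7 z 8.1 open 0.0875 F [ 0.5 -0.3  1. ]
```

```bash
python3 -m jog '1 0 0 0 -4.7;1 0 0 0 -4.7;1 .035 -.0137 0 0;1 .0352 -.0137 0 0;1 .0352 -.0137 0 0;1 .0352 -.0137 0 0;1 .0352 -.0137 0 0;1 .0352 -.0137 0 0;1 .0352 -.0137 0 0;1 .0352 -.0137 0 0'; python3 -m jog '1 .0352 -.0137 0 0;1 .0352 -.0137 0 0;1 .0352 -.0137 0 0;1 0 0 0 0;1 0 0 0 0;1 0 0 0 0'
python3 go.py .46 .3317 .095 90.7
python3 - <<'E'
from h import *
from plant import robot
c=robot.read_camera('side');np.savez('side2.npz',**c)
cv2.imwrite('pics/p2.png',cv2.resize(c['color'][130:280,200:340,::-1],None,fx=4,fy=4,interpolation=cv2.INTER_CUBIC))
E
```

```text
t: 10.22
tool_pos: [0.4996, 0.2279, 0.2374]
orientation: [2.207, 2.235, 0.001]
force: [0.9, -0.5, -0.2]
opening: 0.093
gripper_force: 0.0
t: 10.72
tool_pos: [0.4582, 0.3313, 0.237]
orientation: [2.206, 2.236, -0.0]
force: [0.7, -0.0, 0.2]
opening: 0.0928
gripper_force: 0.0
t 10.72 pos [0.4582 0.3313 0.237 ] phi 90.77 tilt -1.000 | turn 0.1 then shift mm x 0.4 y 1.8 z 142.0 open 0.0928 F [ 0.7 -0.   0.2]
```

View pics/p2.png

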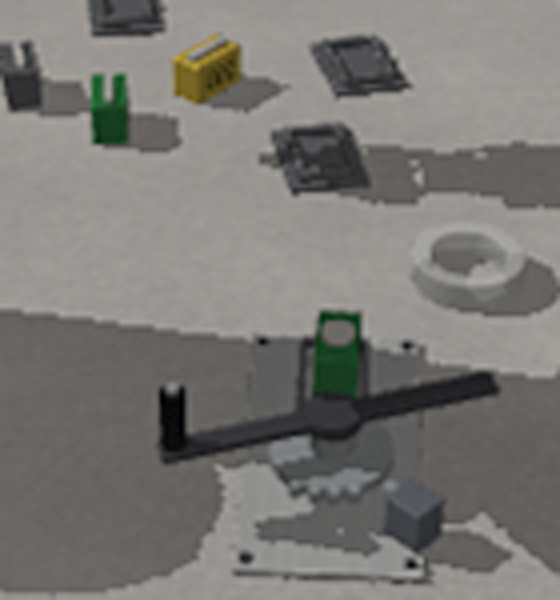

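The disc housing sits inside the clamp nest with its tag at (338,332) in the crop, and the lever is at rest. Now the bar housing.

```bash
python3 - <<'E'
from h import *
c=dict(np.load('side2.npz'));print(ray(c,(284.1,212.6),.05),ray(c,(284.1,212.6),.065))
E
python3 -m jog '1 0 .001 .035 0;1 0 0 .035 0;1 0 0 .03 0;1 0 0 .02 0;1 0 0 .012 0;1 0 0 .01 0;1 0 0 0 0;0 0 0 0 0;0 0 0 0 0;0 0 0 0 0' 15;python3 -m jog '0 0 0 0 0;0 0 0 0 0;0 0 0 0 0;0 0 0 0 0;0 0 0 0 0;0 0 0 0 0;0 0 0 0 0;0 0 0 0 0;0 0 0 0 0;0 0 0 0 0'; python3 go.py .6432 .2558 .1 94.3
```

```text
[[ 0.6135379  -0.05422338]] [[ 0.61061903 -0.07353327]]
t: 11.6
tool_pos: [0.4603, 0.332, 0.0966]
orientation: [2.207, 2.235, 0.005]
force: [-0.5, 0.9, -0.2]
opening: 0.0774
gripper_force: 0.0
t: 12.43
tool_pos: [0.4591, 0.3315, 0.0947]
orientation: [-2.207, -2.235, 0.0]
force: [-0.8, 0.2, 0.2]
opening: 0.0321
gripper_force: 14.8
t 12.43 pos [0.4591 0.3315 0.0947] phi 90.72 tilt -1.000 | turn -3.6 then shift mm x -89.2 y 177.9 z -5.3 open 0.0321 F [-0.8  0.2  0.2]
```

```bash
python3 -m jog '0 0 0 -.025 0;0 0 0 -.03 0;0 0 0 -.025 -3.6;0 -.0149 .0297 0 0;0 -.0149 .0297 0 0;0 -.0149 .0297 0 0;0 -.0149 .0297 0 0;0 -.0149 .0297 0 0;0 -.0149 .0297 0 0;0 0 0 0 0';python3 -m jog '0 0 0 .02 0;0 0 0 .02 0;0 0 0 0 0;0 0 0 0 0'; python3 go.py .6432 .2558 .1007 94.3
python3 - <<'E'
from h import *
from plant import robot
c=robot.read_camera('side');np.savez('side3.npz',**c)
cv2.imwrite('pics/p3.png',cv2.resize(c['color'][110:190,230:310,::-1],None,fx=6,fy=6,interpolation=cv2.INTER_CUBIC))
E
```

```text
t: 13.27
tool_pos: [0.6478, 0.2521, 0.1737]
orientation: [2.139, 2.298, 0.0]
force: [1.5, -0.4, -0.7]
opening: 0.0319
gripper_force: 14.8
t: 13.6
tool_pos: [0.6421, 0.2554, 0.1327]
orientation: [-2.135, -2.302, 0.006]
force: [-0.2, 0.7, 0.4]
opening: 0.032
gripper_force: 14.8
t 13.60 pos [0.6421 0.2554 0.1327] phi 94.32 tilt -1.000 | turn 0.0 then shift mm x 0.3 y 1.1 z 32.0 open 0.0320 F [-0.2  0.7  0.4]
```

View pics/p3.png

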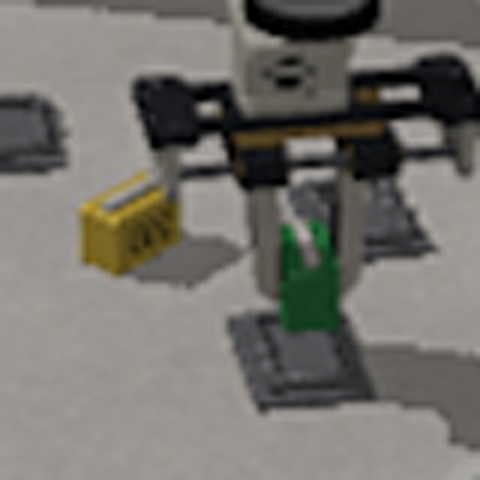

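The bar housing hangs square above the reject tray, near-face bottom edge at (310,330) in the crop. Lower it.

```bash
python3 -m jog '0 0 .0005 .012 0;0 0 0 .01 0;0 0 0 .004 0;0 0 0 .003 0;0 0 0 .0015 0;0 0 0 0 0;0 0 0 0 0';python3 go.py .6432 .2558 .1007 94.3
```

```text
t: 14.23
tool_pos: [0.6435, 0.2558, 0.1037]
orientation: [-2.135, -2.303, 0.002]
force: [-2.8, -0.5, -2.6]
opening: 0.0322
gripper_force: 14.9
t 14.23 pos [0.6435 0.2558 0.1037] phi 94.33 tilt -1.000 | turn 0.0 then shift mm x 0.0 y -0.3 z 3.0 open 0.0322 F [-2.8 -0.5 -2.6]
```

```bash
python3 -m jog '0 0 0 .001 0;0 0 0 .001 0;0 0 0 .0005 0;0 0 0 0 0;0 0 0 0 0';python3 go.py .6432 .2558 .1007 94.3
```

```text
t: 14.65
tool_pos: [0.6436, 0.2558, 0.1017]
orientation: [-2.135, -2.303, 0.002]
force: [-4.6, -1.8, 1.3]
opening: 0.0319
gripper_force: 14.9
t 14.65 pos [0.6436 0.2558 0.1017] phi 94.33 tilt -1.000 | turn 0.0 then shift mm x 0.0 y -0.4 z 1.0 open 0.0319 F [-4.6 -1.8  1.3]
```

```bash
python3 -m jog '0 0 -.001 0 0;0 -.0005 -.001 0 0;0 0 0 0.0005 0;0 0 0 0 0;0 0 0 0 0';python3 go.py .6432 .2558 .1007 94.3
```

```text
t: 15.07
tool_pos: [0.6424, 0.2551, 0.1015]
orientation: [2.136, 2.303, 0.001]
force: [0.2, -0.6, 0.0]
opening: 0.0321
gripper_force: 14.9
t 15.07 pos [0.6424 0.2551 0.1015] phi 94.31 tilt -1.000 | turn 0.0 then shift mm x 0.6 y 0.8 z 0.8 open 0.0321 F [ 0.2 -0.6  0. ]
```

```bash
python3 -m jog '0 0 -.001 0 0;0.7 0 0 0 0;0.7 0 0 0 0;0.7 0 0 0 0;0.7 0 0 0 0;0.7 0 0 -.005 0;0.8 0 0 -.03 0;1 0 0 -.04 0;1 0 0 -.04 0;1 0 0 -.02 0';python3 go.py .4898 -.1838 .24 12.6
```

```text
t: 15.9
tool_pos: [0.6427, 0.2556, 0.243]
orientation: [2.134, 2.301, 0.01]
force: [0.6, 0.3, 2.3]
opening: 0.0872
gripper_force: 0.0
t 15.90 pos [0.6427 0.2556 0.243 ] phi 94.32 tilt -1.000 | turn 81.7 then shift mm x -245.1 y 395.5 z 3.0 open 0.0872 F [0.6 0.3 2.3]
```

```bash
python3 -m jog '1 0 0 0 6.8;1 0 0 0 6.8;1 0 0 0 6.8;1 0 0 0 6.8;1 0 0 0 6.8;1 0 0 0 6.8;1 0 0 0 6.8;1 0 0 0 6.8;1 0 0 0 6.8;1 0 0 0 6.8';python3 -m jog '1 0 0 0 6.8;1 0 0 0 6.8;1 0 0 0 0;1 -.0204 .033 0 0;1 -.0204 .033 0 0;1 -.0204 .033 0 0;1 -.0204 .033 0 0;1 -.0204 .033 0 0;1 -.0204 .033 0 0;1 -.0204 .033 0 0' >/dev/null; python3 -m jog '1 -.0204 .033 0 0;1 -.0204 .033 0 0;1 -.0204 .033 0 0;1 -.0204 .033 0 0;1 -.0204 .033 0 0;1 0 0 0 0;1 0 0 0 0;1 0 0 0 0';python3 go.py .4898 -.1838 .156 12.6
python3 - <<'E'
from h import *
from plant import robot
c=robot.read_camera('side');np.savez('side4.npz',**c)
d=robot.read_camera('top');np.savez('top4.npz',**d)
a=cv2.resize(c['color'][110:285,210:340,::-1],None,fx=3.4,fy=3.4,interpolation=cv2.INTER_CUBIC)
b=cv2.resize(d['color'][140:220,170:260,::-1],None,fx=3.4,fy=3.4,interpolation=cv2.INTER_CUBIC)
o=np.zeros((a.shape[0],a.shape[1]+b.shape[1],3),np.uint8);o[:,:a.shape[1]]=a;o[:b.shape[0],a.shape[1]:]=b
cv2.imwrite('pics/p4.png',o)
E
```

```text
t: 16.73
tool_pos: [0.6412, 0.2551, 0.2368]
orientation: [-3.061, -0.706, -0.001]
force: [-1.1, 0.5, 0.6]
opening: 0.0929
gripper_force: 0.0
t: 18.23
tool_pos: [0.4896, -0.185, 0.2365]
orientation: [-3.122, -0.35, -0.001]
force: [-1.0, 0.2, -0.7]
opening: 0.0933
gripper_force: 0.0
t 18.23 pos [ 0.4896 -0.185   0.2365] phi 12.80 tilt -1.000 | turn 0.2 then shift mm x 0.4 y -1.1 z 80.5 open 0.0933 F [-1.   0.2 -0.7]
```

View pics/p4.png

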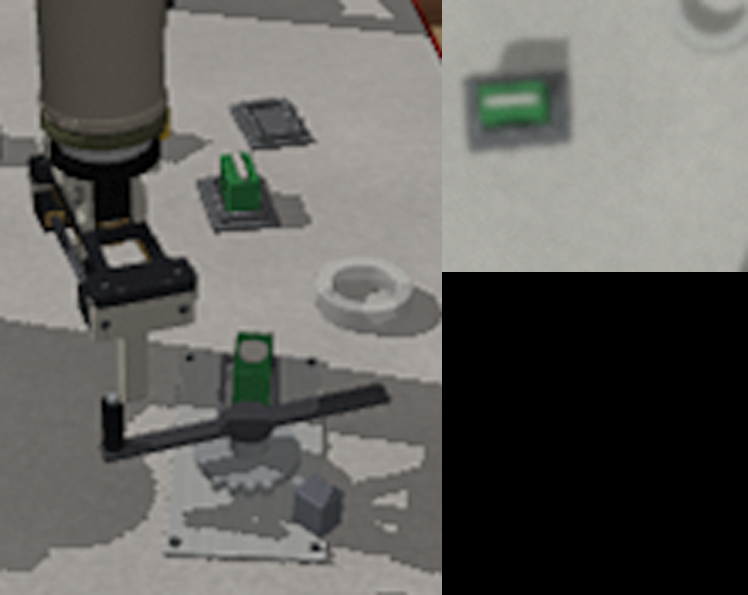

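Both housings stand in their nests, with the bar tag at (510,100) on the enlarged tray. The gripper is above the handle at (112,425). Check the numbers and descend.

```bash
python3 - <<'E'
from h import *
c=dict(np.load('top4.npz'));s=dict(np.load('side4.npz'))
f=lambda p:(np.array(p,float)+.5)/3.4-.5
print('bar',ray(c,f((68,100))+[170,140],.05),'disc',ray(s,f((253,349))+[210,110],.05))
E
python3 -m jog '1 0 -.001 .025 0;1 0 0 .025 0;1 0 0 .02 0;1 0 0 .008 0;1 0 0 0 0;1 0 0 0 0';python3 go.py .4898 -.1838 .157 12.6
```

```text
bar [[0.64239988 0.25688069]] disc [[ 0.61361069 -0.05277372]]
t: 18.83
tool_pos: [0.4897, -0.1833, 0.1586]
orientation: [-3.122, -0.351, 0.0]
force: [0.1, -0.5, 0.4]
opening: 0.0931
gripper_force: 0.0
t 18.83 pos [ 0.4897 -0.1833  0.1586] phi 12.82 tilt -1.000 | turn 0.2 then shift mm x 0.0 y 0.5 z 1.6 open 0.0931 F [ 0.1 -0.5  0.4]
```

```bash
python3 -m jog '0 0 0 .001 0;0 0 0 0 0;0 0 0 0 0;0 0 0 0 0;0 0 0 0 0;0 0 0 0 0;0 0 0 0 0;0 0 0 0 0;0 0 0 0 0;0 0 0 0 0' 25;python3 -m jog '0 0 0 0 0;0 0 0 0 0;0 0 0 0 0;0 0 0 0 0;0 0 0 0 0;0 0 0 0 0;0 0 0 0 0' 25;python3 go.py .4898 -.1838 .157 12.6
```

```text
t: 19.67
tool_pos: [0.4893, -0.1842, 0.1572]
orientation: [-3.122, -0.348, 0.0]
force: [-0.6, 0.4, 0.7]
opening: 0.0309
gripper_force: 0.0
t: 20.25
tool_pos: [0.4893, -0.184, 0.1572]
orientation: [-3.122, -0.348, 0.0]
force: [-0.5, 2.8, 1.6]
opening: 0.0174
gripper_force: 25.0
t 20.25 pos [ 0.4893 -0.184   0.1572] phi 12.73 tilt -1.000 | turn 0.1 then shift mm x 0.6 y -0.1 z 0.2 open 0.0174 F [-0.5  2.8  1.6]
```

```bash
cat > lev.py <<'E'
from plant import robot
import numpy as np
from scipy.spatial.transform import Rotation as R
s=robot.read_state();d=s['tool_pos'][:2]-[.5976,-.1606];r=np.hypot(*d);a=np.arctan2(d[1],d[0]);M=R.from_rotvec(s['orientation']).as_matrix()
f=s['force'][:2];print('t %.2f lever %.3f r %.4f z %.4f phi-lever err %.1f Ftan %.1f Frad %.1f Fz %.1f open %.4f grip %.1f'%(s['t'],a+2.922,r,s['tool_pos'][2],np.rad2deg((np.arctan2(M[1,0],M[0,0])-a-np.pi+np.pi)%(2*np.pi)-np.pi),f@[-np.sin(a),np.cos(a)],f@d/r,s['force'][2],s['opening'],s['gripper_force']))
E
python3 lev.py
python3 -m jog '0 .0002 .0066 0 -3.44;0 .0002 .0066 0 -3.44;0 .0002 .0066 0 -3.44;0 .0002 .0066 0 -3.44;0 .0002 .0066 0 -3.44;0 .0002 .0066 0 -3.44' >/dev/null; python3 lev.py
```

```text
t 20.25 lever -0.007 r 0.1108 z 0.1572 phi-lever err 0.5 Ftan -2.9 Frad -0.1 Fz 1.6 open 0.0174 grip 25.0
t 20.75 lever 0.347 r 0.1104 z 0.1571 phi-lever err 1.0 Ftan -9.7 Frad 0.5 Fz 5.7 open 0.0174 grip 25.0
```

```bash
R='x'; python3 -m jog '0 .0001 .0033 0 -1.72;0 .0001 .0033 0 -1.72' >/dev/null; python3 lev.py;python3 -m jog '0 .0001 .0033 0 -1.72' >/dev/null; python3 lev.py;python3 -m jog '0 .0001 .0033 0 -1.72;0 0 0 0 0' >/dev/null; python3 lev.py;python3 -m jog '0 .0001 .0033 0 -1.72;0 .0001 .0033 0 -1.72' >/dev/null; python3 lev.py
```

```text
t 20.92 lever 0.402 r 0.1103 z 0.1571 phi-lever err 1.3 Ftan -9.0 Frad 0.5 Fz 6.7 open 0.0178 grip 25.0
t 21.00 lever 0.435 r 0.1102 z 0.1571 phi-lever err 1.1 Ftan -6.1 Frad 0.4 Fz 3.4 open 0.0175 grip 25.0
t 21.17 lever 0.470 r 0.1102 z 0.1571 phi-lever err 0.8 Ftan -5.9 Frad 0.3 Fz 5.2 open 0.0177 grip 25.0
t 21.33 lever 0.528 r 0.1100 z 0.1572 phi-lever err 0.9 Ftan -7.5 Frad 0.1 Fz 4.4 open 0.0174 grip 25.0
```

```bash
python3 -m jog '0 .0002 .0066 0 -3.44;0 .0002 .0066 0 -3.44;0 .0001 .0033 0 -1.72' >/dev/null; python3 lev.py;python3 -m jog '0 .0001 .0033 0 -1.72' >/dev/null; python3 lev.py;python3 -m jog '0 .0001 .0033 0 -1.72' >/dev/null; python3 lev.py;python3 -m jog '0 .0001 .0033 0 -1.72;0 0 0 0 0' >/dev/null; python3 lev.py; python3 -m jog '0 .0002 .0066 0 -3.44;0 .0002 .0066 0 -3.44;0 .0001 .0033 0 -1.72;0 0 0 0 0' >/dev/null; python3 lev.py
```

```text
t 21.58 lever 0.671 r 0.1099 z 0.1570 phi-lever err 1.4 Ftan -13.6 Frad 0.3 Fz 12.7 open 0.0177 grip 25.0
t 21.67 lever 0.702 r 0.1098 z 0.1571 phi-lever err 1.2 Ftan -9.9 Frad 0.1 Fz 6.3 open 0.0173 grip 25.0
t 21.75 lever 0.735 r 0.1096 z 0.1572 phi-lever err 1.1 Ftan -7.1 Frad 0.7 Fz 4.8 open 0.0172 grip 25.0
t 21.92 lever 0.771 r 0.1096 z 0.1571 phi-lever err 0.7 Ftan -5.5 Frad -0.3 Fz 5.8 open 0.0177 grip 25.0
t 22.25 lever 0.921 r 0.1093 z 0.1571 phi-lever err 0.7 Ftan -7.4 Frad -0.6 Fz 7.7 open 0.0174 grip 25.0
```

```bash
python3 -m jog '0 .0001 .0033 0 -1.72;0 .0001 .0033 0 -1.72;0 .0001 .0033 0 -1.72' >/dev/null; python3 lev.py;python3 -m jog '0 .0001 .0033 0 -1.72' >/dev/null; python3 lev.py;python3 -m jog '0 .0001 .0033 0 -1.72' >/dev/null; python3 lev.py;python3 -m jog '0 .0001 .0033 0 -1.72;0 0 0 0 0' >/dev/null; python3 lev.py; python3 -m jog '0 .0001 .0033 0 -1.72;0 .0001 .0033 0 -1.72;0 0 0 0 0;0 0 0 0 0' >/dev/null; python3 lev.py
```

```text
t 22.50 lever 0.999 r 0.1091 z 0.1571 phi-lever err 1.4 Ftan -11.9 Frad -1.4 Fz 8.9 open 0.0178 grip 25.0
t 22.58 lever 1.032 r 0.1091 z 0.1571 phi-lever err 1.2 Ftan -9.9 Frad -0.3 Fz 7.5 open 0.0175 grip 25.0
t 22.67 lever 1.067 r 0.1090 z 0.1572 phi-lever err 0.9 Ftan -4.6 Frad -2.1 Fz 3.7 open 0.0177 grip 25.0
t 22.83 lever 1.105 r 0.1089 z 0.1572 phi-lever err 0.5 Ftan -4.5 Frad -0.5 Fz 2.8 open 0.0175 grip 25.0
t 23.17 lever 1.159 r 0.1088 z 0.1571 phi-lever err 0.7 Ftan -7.1 Frad -1.4 Fz 5.4 open 0.0176 grip 25.0
```

Third click felt at about 1.05. Add 0.04 rad, settle and check with a picture.

```bash
python3 -m jog '0 .0001 .0025 0 -1.3;0 .0001 .002 0 -1;0 0 0 0 0;0 0 0 0 0;0 0 0 0 0;0 0 0 0 0;0 0 0 0 0;0 0 0 0 0;0 0 0 0 0;0 0 0 0 0' >/dev/null; python3 lev.py
python3 - <<'E'
from h import *
from plant import robot
a=robot.read_camera('side')['color'][130:285,210:340,::-1];b=robot.read_camera('top')['color'][120:275,170:350,::-1]
cv2.imwrite('pics/p5.png',cv2.resize(np.hstack([a,b]),None,fx=2.5,fy=2.5,interpolation=cv2.INTER_CUBIC))
E
```

```text
t 24.00 lever 1.199 r 0.1087 z 0.1572 phi-lever err 0.7 Ftan -7.9 Frad -1.2 Fz 5.3 open 0.0179 grip 25.0
```

View pics/p5.png

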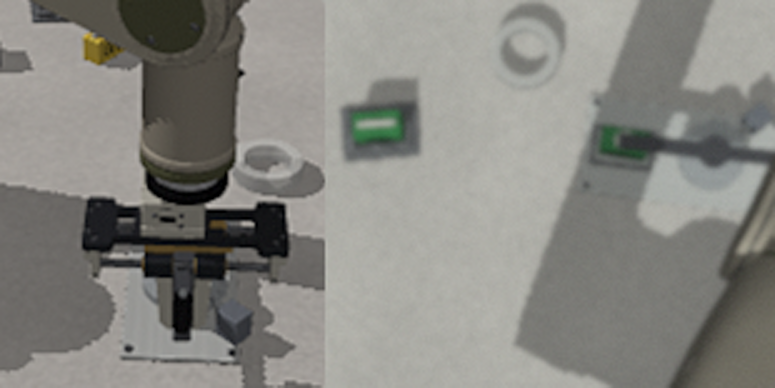

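The lever finger lies over the round-tag housing at (625,142), and the bar housing is in the reject tray at (378,126). The gripper holds the handle at (182,300), with the lever at about 1.2. I'll hand in.

```bash
python3 -c "
from plant import robot
print(robot.close_job())"
```

```text
the job is handed in; nothing more can be done
None
```

Job handed in (no verdict returned): the round-tag housing is in the clamp nest, the bar-tag housing is in the reject nest, and the gripper is still holding the handle three clicks in, at about 1.2 rad by my estimate.

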